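# Clamp the red-banded rotor bucket in the check cradle

## Robot

A 6-joint arm with a two-finger parallel gripper is mounted at the origin on the work surface. World frame = base frame: x ahead of the robot, y to its left, z up, the work surface at z = 0. Lengths are in m, angles in degrees, forces in N, time in s.
With the tool pointing down it reaches from about 0.4 to 0.825 m from the base axis. Payload 7 kg.
Tool frame: the origin (TCP) lies at the very end of the fingers, on their centre line; the grasp point (between the pads) lies 19 mm behind it (r.hold_point_z is the distance from the TCP to the grasp point, in m); x points along the fingers, y is the direction in which the jaws open and shut, and the axes are right-handed (so a half turn about x gives the same grasp; the last joint's range is limited). The gripper opens to 88 mm and grips with 3 to 60 N. Pads are 19 mm wide; open, the fingers measure 130 mm over their backs; the gripper's body (78 mm by 193 mm) begins 47 mm behind the grasp point.
Start: joints at [-52.191, 20.546, 0.682, 0, -70.136, -16.507], TCP at [0.245, -0.629, 0.227] pointing down, gripper open.
Joint ranges: [-176.03, 176.03], [-82.01, 121.73], [-58.28, 71.71], [-173.87, 95.51], [-174.79, -0.11], [-173.66, 173.66]. Speed limits (degrees/s): [136.94, 136.94, 172.46, 180, 180, 180].

## Interface

Orientations are given as [roll, pitch, yaw] about the fixed x, y, z axes, in that order (R = Rz(yaw) Ry(pitch) Rx(roll)).
In Python, from plant import r gives the robot as it stands. The module is installed in compiled form; this text tells all that it offers.
- The arm moves only by the shell command python3 -m creep 'ROWS' [FORCE]. ROWS is JSON, a list of rows, each a list of 7 numbers: the turn, a rotation vector about the tool's x, y, z in rad, then the shift along the tool's x, y, z in cm, then the opening in per cent of the stroke, from 0 (shut) to 100 (fully open). In form: [[rx, ry, rz, x, y, z, fingers], ...]. A call has 1 to 8 rows; each row shifts and turns the commanded pose from where the row before left it, along the tool's axes as they then stand; what a row does not reach is not made up. A row lasts 1/10 s, in which the tool goes at most 50 mm and 8.59 degrees, less where a joint would pass 70% of its speed; a pose out of reach is approached as far as the arm can. A call is refused whole if a number of a shift passes 5 or a number of a turn 0.15, either way. A call with a gripper value outside its range is refused whole. The fingers move at their own pace and stop on an object; FORCE is the grip in N (left out, the last holds). Time passes only in rows, so rows that do not move let the fingers close. It gives the time, the measured TCP pose, the force and the opening at its end, in the units of the state.
- r.get_state(): the state, without advancing time (a new reading comes with each control period).
- r.capture(name): name is "scene" or "top"; returns (picture, depth): 420x560x3 uint8, blue, green, red; 420x560 float32, m along the optical axis (not along the pixel's ray), 0 where there is no reading.
- r.camera_info(name): a dict with "fovy" (degrees; the focal length in pixels is half the picture's height over the tangent of half this angle, whatever the lens; pixels are square), "cx", "cy" (the principal point, pixels), "camera_from_world" (4x4, takes a point from world to camera coordinates). Camera axes: x right, y down, z forward; pixel columns grow to the right and rows downward; lengths in m; the calibration is good to about 2 mm. A picture is of the moment at which its call begins. camera_info takes no time and is no camera call.
- r.close_job(): hands the job in, once; it reports no verdict.
Trained networks look in the newest picture that a camera, given by its name, has taken for a name from the list of things; names that differ only in an ending like _2 or _b are one class to them, and where a whole thing is asked for, a point or a joint stands for the part that bears it (a point fixed in the world has none). Each returns a list of dicts, best first, with "score" (0 to 1); they miss things now and then, are a little off and sometimes report something else, mostly with a low value. They report only what shows in the picture. A call takes as long as a camera call.
- r.look_for(query, camera): "rect" ([left, top, right, bottom] in pixels, round what is visible of it).
- r.masks_of(query, camera): "pixels" (420x560 bool, what is visible of it) and "rect" ([left, top, right, bottom] in pixels, round what is visible of it).
The state is a dict: "time_s": time; "joints": joint angles; "qd": joint speeds; "joint_torque": joint torques, N m; "tcp_pos": TCP position; "eef_rot": TCP orientation; "contact_force": force on the tool from outside, world axes, zero at the start; "moment": the same for the moment, N m; "gripper_width": finger opening in m.
Only numpy, scipy, OpenCV 4.12 (cv2) and the standard library are available. Lean on these libraries where they do the work, as an engineer would, in place of code of your own. Each camera call takes 0.05 s, during which the arm holds its last target. There are 200 camera calls.

## Task

Stand the red-banded bucket upright in the check cradle, between the two stop posts and the brass cam, and let go of it. Then turn the black wing knob clockwise until the cam holds the bucket snugly against the posts with about 10 N, never squeezing it with more than 25 N, and let go of the knob. Do not knock the side panel next to the wings and leave the other things where they are.

Things in the scene. Friction and masses are not known exactly. Their poses are not given: they have to be found in the camera images.
- cradle: Check cradle, fixed: aluminium base plate 120 (x) x 170 (y) x 12 mm. Origin at the centre of its underside, on the table; z up. Along its y, from - to +: a dark stop block with two steel roller posts (12 mm diameter, at x = +-24 mm, tops 28 mm above the table), the nest for the bucket, the cam knob's axis (x 0, y +30 mm), the side panel.
- nest (a point): Centre of the free space for the bucket, on the plate's top face (cradle x 0, y -3, z +12 mm): a bucket lowered upright with its axis here clears posts and cam by 3 mm. The stop is adjustable, locked by hand within 5 mm along y and not measured: resting on both, the bucket's axis is at x 0, y between -11 and -6 mm. The posts give on springs, 6 N/mm. Axes as the cradle's.
- wing_knob: Black butterfly knob. Origin on its upright axis at the middle of the wings, 100 mm above the table; x along the wings, z up. Wings 64 mm tip to tip, 10 mm thick, 11 mm below to 3 above the origin (outer lobes to 12 above); in the middle a flat stem, 24 wide, 10 thick, reaches 24 mm below. Grip across the thickness at the middle. Starts 0 to 0.25 rad clockwise of wings along cradle x.
- cam (a point): Brass eccentric cam, free-running rim, on the knob's shaft (point: on the axis, 21 mm above the table). Turned clockwise from above it slides the bucket to the posts (met 1.1 to 1.7 rad clockwise of wings along cradle x; stop 2.5), then pushes 6 N more per 0.1 rad. Each N adds 0.01 N m to the free turning torque (0.18; at rest friction hides some). Let go, it stays, easing by up to a third.
- side_panel: Upright grey panel, yellow top edge, fixed on the cradle: 100 (cradle x) x 6 x 102 mm, origin at the centre of its lower edge; its top is 114 mm above the table, 14 mm above the wings' middle. Inner face 38 mm from the knob's axis: the wing tips pass at 6 mm, and beside it the fingers fit only when opened to about 30 mm. Anything over 8 N on it is too much.
- bucket_red: Stainless round bucket with a red band and red inner floor, 50 mm diameter, 50 mm tall, about 0.25 kg (0.18 to 0.35), open at the top (cavity 17 mm deep, wall 3 mm). Origin at the centre of its underside, z up. Starts upright on the table.
- bucket_red_mid (a point): Centre of the red-banded bucket, on its axis 25 mm above its underside.
- bucket_blue_mid (a point): Centre of the same bucket with a blue band and floor; leave alone.
- bucket_yellow_mid (a point): Centre of the same bucket with a yellow band and floor; leave alone.
- hex_key: Hex key with a red handle lying on the table, 140 mm long along its x; leave alone.
- rotor_knob: Round black knob, 42 mm diameter, 33 mm tall; leave alone.
- magnifier: Green glass puck, 60 mm diameter, 20 mm tall; leave alone.

How it is judged:
By the outcome, as a careful person would: the job done as asked, in the order asked, and still so for the second after the job is handed in, with the robot touching nothing.
It also fails if it takes over 72 s, if anything falls off the work surface, if the arm or the gripper's body presses on something with over 40 N, if the wrist force passes 120 N, or if a joint passes its speed limit or range.

## Working session

There is one attempt and no reset: what is moved stays moved. The work goes in short steps, Python scripts to look and compute and a shell command to move; the robot and the scene stay as the last step left them, time stands still between calls to the robot, and variables do not carry over. Pictures are saved under pics/ and viewed, about 8 in all and at most 12, crops included, and the job is handed in when it is done.

```bash
mkdir -p pics
cat > h.py <<'E'
import numpy as np,cv2
from plant import r
from scipy.spatial.transform import Rotation as R
def cloud(n,d):
    c=r.camera_info(n);H,W=d.shape;f=H/2/np.tan(np.radians(c["fovy"])/2)
    v,u=np.mgrid[:H,:W];P=np.stack([(u-c["cx"])/f*d,(v-c["cy"])/f*d,d,np.ones_like(d)],-1)
    P=P@np.linalg.inv(np.array(c["camera_from_world"])).T
    P=P[...,:3];P[d==0]=np.nan;return P
E
python3 - <<'E'
from h import *
print(r.get_state(), r.hold_point_z)
ims=[]
for n in("scene","top"):
    im,d=r.capture(n);P=cloud(n,d);np.save(n+".npy",P);cv2.imwrite(f"{n}.png",im);ims.append(im)
    print(n,{k:np.round(v,3) for k,v in r.camera_info(n).items()})
    for q in("bucket_red","cradle","wing_knob","side_panel"):
        for m in r.masks_of(q,n)[:2]:
            p=P[m["pixels"]];p=p[~np.isnan(p[:,0])]
            if len(p): print(n,q,round(m["score"],2),m["rect"],np.percentile(p,[3,50,97],axis=0).round(3).tolist())
cv2.imwrite("pics/a.png",ims[0]);cv2.imwrite("pics/b.png",ims[1])
E
```

```text
{'time_s': 0.0, 'joints': array([-5.21909730e+01,  2.05893762e+01,  6.33172172e-01, -1.99298259e-02,
       -7.01353676e+01, -1.65086417e+01]), 'qd': array([ 0.02869174, -0.07036048, -0.00112596, -0.02825508, -0.02825549,
       -0.0555123 ]), 'joint_torque': array([-3.02793469e-04, -5.82718313e+01,  2.93053383e+01,  6.99729905e+00,
        6.70801266e-03, -1.37453117e-04]), 'tcp_pos': array([ 0.24501147, -0.62843373,  0.22564195]), 'eef_rot': array([ 94.94710798,  89.90653077, 116.2407062 ]), 'contact_force': array([ 0.21759079, -1.17127877, -0.204184  ]), 'moment': array([ 0.01238967, -0.03037109, -0.0375808 ]), 'gripper_width': 0.08779804880133678} 0.0188
scene {'fovy': np.float64(51.927), 'cx': np.float64(289.084), 'cy': np.float64(211.794), 'camera_from_world': array([[-0.449,  0.894, -0.019,  0.307],
       [ 0.584,  0.277, -0.763, -0.224],
       [-0.677, -0.353, -0.646,  1.36 ],
       [ 0.   ,  0.   ,  0.   ,  1.   ]])}
scene bucket_red 0.81 [418.4, 254.3, 447.6, 287.1] [[0.489, 0.232, 0.003], [0.525, 0.255, 0.036], [0.537, 0.277, 0.052]]
scene cradle 0.96 [198.0, 179.3, 277
[... 617 characters left out ...]
(279.71), 'cy': np.float64(210.315), 'camera_from_world': array([[ 0.017, -0.999, -0.035, -0.059],
       [-0.996, -0.014, -0.09 ,  0.558],
       [ 0.089,  0.036, -0.995,  0.88 ],
       [ 0.   ,  0.   ,  0.   ,  1.   ]])}
top bucket_red 0.59 [136.4, 219.9, 165.4, 237.4] [[0.489, 0.232, 0.006], [0.511, 0.253, 0.035], [0.533, 0.278, 0.051]]
top cradle 0.96 [309.7, 195.3, 389.3, 256.4] [[0.469, -0.3, 0.009], [0.527, -0.212, 0.013], [0.592, -0.139, 0.115]]
top wing_knob 0.81 [331.1, 209.4, 349.2, 242.6] [[0.496, -0.21, 0.011], [0.526, -0.188, 0.096], [0.557, -0.171, 0.114]]
top side_panel 0.89 [315.3, 205.5, 333.1, 249.5] [[0.475, -0.158, 0.028], [0.521, -0.148, 0.108], [0.562, -0.139, 0.117]]
```

View pics/a.png

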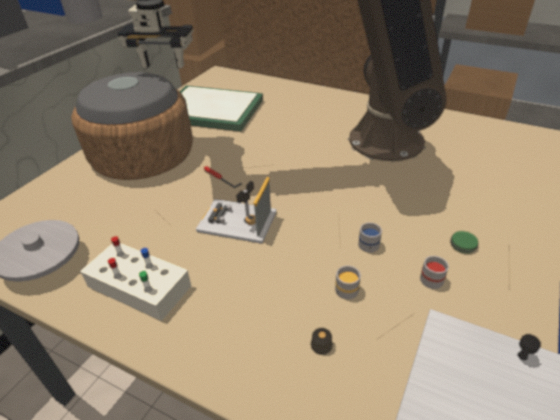

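View pics/b.png

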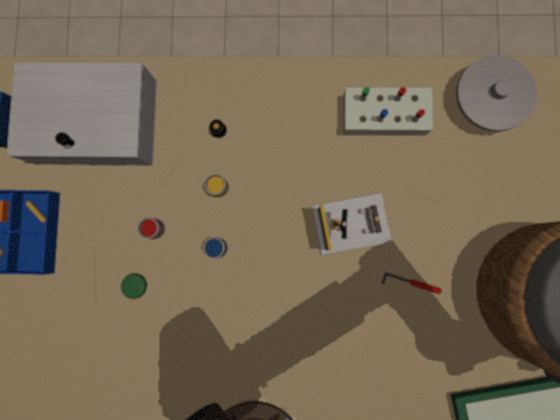

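Red bucket is at about (434,270) in the scene picture and (149,228) in the top one. The cradle is at about (240,215) and (350,222), with the panel on its world +y side. Next I fit precise poses.

```bash
cat > fit.py <<'E'
from h import *
from scipy.optimize import minimize,least_squares
def pts(n,q,P,i=0):
    m=r.masks_of(q,n)
    if not m: return np.zeros((0,3))
    k=cv2.dilate(m[0]["pixels"].astype(np.uint8),np.ones((3,3)))>0
    p=P[k];return p[~np.isnan(p[:,0])]
def rectfit(p,L,W,x0):   # p Nx2; signed-distance based: points should lie inside, tight
    def cost(t):
        c,s=np.cos(t[2]),np.sin(t[2]);q=(p-t[:2])@np.array([[c,-s],[s,c]])
        e=np.maximum(np.abs(q)-[L/2,W/2],0);return np.minimum(e.sum(1),.004).sum()*1e3
    best=min((minimize(cost,[x0[0]+dx,x0[1]+dy,x0[2]+a],method="Nelder-Mead",options=dict(xatol=1e-5,fatol=1e-4,initial_simplex=None)) for dx in(-.004,.004) for dy in(-.004,.004) for a in(-.05,.05)),key=lambda o:o.fun)
    return best.x,best.fun,len(p)
def circ(p,R0,x0):
    return least_squares(lambda t:np.hypot(*(p-t[:2]).T)-R0,x0,loss="soft_l1",f_scale=.001).x
E
python3 - <<'E'
from fit import *
for n in("top","scene"):
    P=np.load(n+".npy")
    p=pts(n,"cradle",P);z=p[:,2];pl=p[(z>.008)&(z<.0165)]
    t,f,N=rectfit(pl[:,:2],.12,.17,[.53,-.217,.13]);print(n,"plate",t.round(4),np.degrees(t[2]).round(2),round(f,1),N,"z",np.median(pl[:,2]).round(4))
    a=t[2];Rm=np.array([[np.cos(a),-np.sin(a)],[np.sin(a),np.cos(a)]])
    loc=lambda q:(q[:,:2]-t[:2])@Rm
    s=pts(n,"side_panel",P);s=s[s[:,2]>.110]
    l=loc(s);print(" panel top local pct",np.percentile(l,[3,50,97],axis=0).round(4).tolist(),s[:,2].mean().round(4),len(s), "slope",np.polyfit(l[:,0],l[:,1],1).round(4))
    k=pts(n,"wing_knob",P);k=k[(k[:,2]>.095)&(k[:,2]<.118)];l=loc(k);l2=l[l[:,1]<.055]
    print(" knob local",np.median(l2,axis=0).round(4),np.percentile(l2,[3,97],axis=0).round(4).tolist(),len(l2)); v=np.linalg.svd(l2-l2.mean(0))[2][0];print("  wing angle(rad, rel cradle)",np.arctan(v[1]/v[0]).round(3))
    st=p[(p[:,2]>.02)&(p[:,2]<.034)];l=loc(st);l=l[l[:,1]<0];print(" posts/stop local",np.percentile(l,[3,50,97],axis=0).round(4).tolist(),len(l))
    b=pts(n,"bucket_red",P);rim=b[(b[:,2]>.045)&(b[:,2]<.056)];print(" bucket rim",circ(rim[:,:2],.0235,[.511,.254]).round(4),rim[:,2].mean().round(4),len(rim))
    w=b[(b[:,2]>.006)&(b[:,2]<.042)];w=w[np.hypot(w[:,0]-.511,w[:,1]-.254)>.0225];print(" wall",circ(w[:,:2],.025,[.511,.254]).round(4),len(w))
im=cv2.imread("top.png")[185:265,300:400];im2=cv2.imread("scene.png")[165:255,190:290]
cv2.imwrite("pics/c.png",np.vstack([cv2.resize(im,(600,300),interpolation=2)[:, :],cv2.resize(im2,(600,300),interpolation=2)]) if 0 else np.hstack([cv2.resize(im,(400,320),interpolation=2),cv2.resize(im2,(400,320),interpolation=2)]))
E
```

```text
top plate [ 0.531  -0.2201  0.2012] 11.53 0.3 2624 z 0.0128
 panel top local pct [[-0.0455, 0.0679], [0.0, 0.0711], [0.0472, 0.0742]] 0.115 156 slope [-0.0031  0.0712]
 knob local [-0.002   0.0308] [[-0.0289, 0.0226], [0.0289, 0.0402]] 159
  wing angle(rad, rel cradle) -0.22
 posts/stop local [[-0.031, -0.0625], [-0.0017, -0.0446], [0.0309, -0.0235]] 129
 bucket rim [0.5117 0.2553] 0.0494 110
 wall [0.5115 0.2554] 105
scene plate [ 0.5329 -0.2204  0.1962] 11.24 29.8 1531 z 0.0131
 panel top local pct [[-0.0483, 0.0671], [0.0048, 0.0717], [0.0475, 0.0745]] 0.1148 114 slope [0.0033 0.0714]
 knob local [0.0022 0.0312] [[-0.027, 0.0207], [0.0306, 0.0402]] 167
  wing angle(rad, rel cradle) -0.227
 posts/stop local [[-0.033, -0.0624], [-0.0032, -0.0562], [0.032, -0.0227]] 63
 bucket rim [0.5133 0.2551] 0.0495 166
 wall [0.5119 0.2551] 299
```

View pics/c.png

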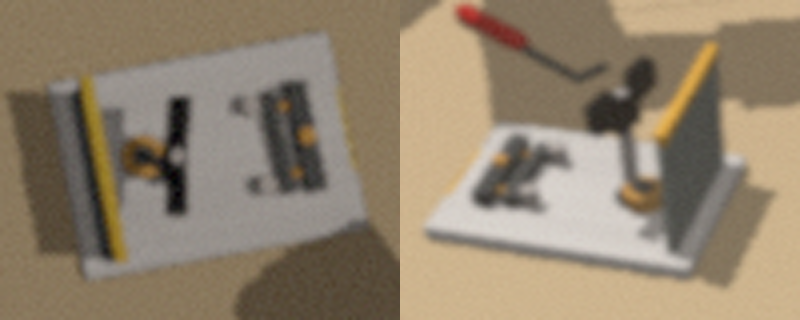

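The top view confirms the layout: cradle yaw is about 11.4°, and the fits from both cameras agree within 2 mm. Wings are about 0.22 rad clockwise. The gripper body would hit the knob if the tool were vertical, so I'll hold the bucket with the tool tilted 30° away from the knob. Next I check clearances and plan the move.

```bash
cat >> h.py <<'E'
def Rt(yaw,tilt,flip=1):
    "yaw deg: jaw axis direction; tilt deg: body leans toward -(jaw axis turned +90)"
    y=np.array([np.cos(np.radians(yaw)),np.sin(np.radians(yaw)),0]);n=np.array([-y[1],y[0],0]);t=np.radians(tilt)
    x=np.sin(t)*n-np.cos(t)*np.array([0,0,1]);y=y*flip;return np.stack([x,y,np.cross(x,y)],1)
def now():
    s=[r.get_state() for _ in range(5)]
    return np.mean([a["tcp_pos"] for a in s],0),R.from_euler("xyz",np.mean([a["eef_rot"] for a in s],0),degrees=True).as_matrix()
def plan(p0,R0,p1,R1,N):
    w=R.from_matrix(R0.T@R1).as_rotvec();D=(p1-p0)*100/N
    print("rotvec total",w.round(3),"per row",(w/N).round(4))
    for k in range(1,N+1):
        Rk=R0@R.from_rotvec(w*(k)/N).as_matrix();print((Rk.T@D).round(2).tolist())
E
python3 - <<'E'
from h import *
p,Q=now();print(p,Q.round(4).tolist())
for f in(1,-1): print(f,R.from_matrix(Q.T@Rt(11.4,30,f)).as_rotvec())
for n in("top","scene"):
    P=np.load(n+".npy").reshape(-1,3);P=P[~np.isnan(P[:,0])]
    for y0 in np.arange(-.8,.4,.1):
        row=[]
        for x0 in np.arange(.1,.8,.1):
            k=(abs(P[:,0]-x0-.05)<.05)&(abs(P[:,1]-y0-.05)<.05);row.append(round(float(np.percentile(P[k,2],99)),2) if k.sum()>20 else -1)
        print(n,round(y0,1),row)
E
```

```text
[ 0.24518563 -0.62888623  0.22659286] [[0.0, -0.3633, 0.9317], [-0.0001, 0.9317, 0.3633], [-1.0, -0.0001, 0.0]]
1 [1.69914237 0.382745   0.45532308]
-1 [-1.36367665 -0.43474508  0.36544711]
top -0.8 [-1, -1, -1, -1, 0.0, 0.0, 0.01]
top -0.7 [0.04, 0.08, -1, -1, 0.15, 0.0, 0.05]
top -0.6 [0.04, 0.19, 0.21, 0.21, 0.17, 0.0, 0.06]
top -0.5 [0.04, 0.0, 0.1, 0.0, 0.0, 0.01, 0.05]
top -0.4 [0.0, 0.0, 0.02, 0.01, 0.01, 0.0, 0.1]
top -0.3 [0.0, 0.0, 0.01, 0.02, 0.03, 0.01, 0.1]
top -0.2 [0.0, 0.0, 0.0, 0.12, 0.12, 0.0, 0.04]
top -0.1 [0.02, 0.0, 0.0, 0.0, 0.0, 0.0, 0.0]
top -0.0 [0.27, 0.29, 0.0, 0.05, 0.04, 0.05, 0.03]
top 0.1 [0.17, 0.0, 0.0, 0.05, 0.04, 0.05, 0.03]
top 0.2 [0.0, 0.0, 0.02, 0.05, 0.05, 0.1, 0.1]
top 0.3 [0.0, 0.0, 0.02, 0.0, 0.0, 0.1, 0.1]
top 0.4 [0.0, 0.0, 0.0, 0.04, 0.04, 0.14, 0.14]
scene -0.8 [-1, 0.34, 0.33, 0.22, 0.19, 0.0, 0.0]
scene -0.7 [0.04, 0.41, 0.34, 0.23, 0.2, 0.0, 0.05]
scene -0.6 [0.34, 0.41, 0.22, 0.22, 0.17, 0.0, 0.06]
scene -0.5 [0.04, 0.01, 0.12, 0.0, 0.0, 0.0, 0.05]
scene -0.4 [0.0, 0.0, 0.02, 0.01, 0.01, 0.0, 0.1]
scene -0.3 [0.0, 0.0, 0.0, 0.02, 0.03, 0.01, 0.1]
scene -0.2 [0.0, 0.0, 0.0, 0.12, 0.12, 0.0, 0.03]
scene -0.1 [0.44, 0.46, 0.0, 0.0, 0.0, 0.0, 0.0]
scene -0.0 [0.46, 0.46, 0.0, 0.05, 0.05, 0.05, 0.03]
scene 0.1 [0.38, 0.0, 0.0, 0.05, 0.05, 0.05, 0.03]
scene 0.2 [0.01, 0.0, 0.02, 0.05, 0.05, 0.1, 0.1]
scene 0.3 [0.0, 0.0, 0.02, 0.02, 0.0, 0.1, 0.1]
scene 0.4 [0.0, 0.0, 0.0, 0.0, 0.01, 0.14, 0.14]
```

```bash
sed -i 's/for k in range(1,N+1)/for k in range(N)/' h.py
python3 - <<'E'
from h import *
p=np.array([.245,-.629,.227]);_,Q=now()
T=Rt(11.4,30,-1);w=R.from_matrix(Q.T@T).as_rotvec()
M=Q@R.from_rotvec(w/2).as_matrix()
v=np.array([.38,-.30,.33]);plan(p,Q,v,M,8)
g=np.array([.512,.2552,.12])+.0188*T[:,0];print(g);plan(v,M,g,T,12)
E
```

```text
rotvec total [-0.682 -0.217  0.183] per row [-0.0852 -0.0272  0.0228]
[-1.29, 3.22, 3.07]
[-1.13, 2.97, 3.36]
[-0.97, 2.7, 3.63]
[-0.81, 2.4, 3.87]
[-0.65, 2.07, 4.09]
[-0.49, 1.73, 4.26]
[-0.34, 1.37, 4.41]
[-0.19, 1.0, 4.52]
[0.51014202 0.26441455 0.10371872]
rotvec total [-0.682 -0.217  0.183] per row [-0.0568 -0.0181  0.0152]
[3.14, 1.12, 3.97]
[3.22, 0.84, 3.97]
[3.31, 0.57, 3.95]
[3.38, 0.29, 3.91]
[3.46, 0.02, 3.86]
[3.52, -0.25, 3.79]
[3.59, -0.52, 3.7]
[3.64, -0.78, 3.6]
[3.69, -1.04, 3.48]
[3.74, -1.29, 3.35]
[3.77, -1.53, 3.2]
[3.81, -1.77, 3.04]
```

```bash
python3 -m creep '[[-0.0852,-0.0272,0.0228,-1.29,3.22,3.07,100],[-0.0852,-0.0272,0.0228,-1.13,2.97,3.36,100],[-0.0852,-0.0272,0.0228,-0.97,2.7,3.63,100],[-0.0852,-0.0272,0.0228,-0.81,2.4,3.87,100],[-0.0852,-0.0272,0.0228,-0.65,2.07,4.09,100],[-0.0852,-0.0272,0.0228,-0.49,1.73,4.26,100],[-0.0852,-0.0272,0.0228,-0.34,1.37,4.41,100],[-0.0852,-0.0272,0.0228,-0.19,1.0,4.52,100]]'; python3 -m creep '[[0,0,0,0,0,0,100],[0,0,0,0,0,0,100]]'
```

```text
time_s: 1.7
tcp_pos: [0.3806, -0.2981, 0.3305]
eef_rot: [20.1, 74.0, 80.9]
contact_force: [0.2, -0.3, -0.8]
gripper_width: 0.0878
time_s: 1.9
tcp_pos: [0.3806, -0.2995, 0.3302]
eef_rot: [20.1, 74.1, 80.8]
contact_force: [-0.2, 0.0, -0.7]
gripper_width: 0.0879
```

```bash
python3 -m creep '[[-0.0568,-0.0181,0.0152,3.14,1.12,3.97,100],[-0.0568,-0.0181,0.0152,3.22,0.84,3.97,100],[-0.0568,-0.0181,0.0152,3.31,0.57,3.95,100],[-0.0568,-0.0181,0.0152,3.38,0.29,3.91,100],[-0.0568,-0.0181,0.0152,3.46,0.02,3.86,100],[-0.0568,-0.0181,0.0152,3.52,-0.25,3.79,100],[-0.0568,-0.0181,0.0152,3.59,-0.52,3.7,100],[-0.0568,-0.0181,0.0152,3.64,-0.78,3.6,100]]'; python3 -m creep '[[-0.0568,-0.0181,0.0152,3.69,-1.04,3.48,100],[-0.0568,-0.0181,0.0152,3.74,-1.29,3.35,100],[-0.0568,-0.0181,0.0152,3.77,-1.53,3.2,100],[-0.0568,-0.0181,0.0152,3.81,-1.77,3.04,100],[0,0,0,0,0,0,100],[0,0,0,0,0,0,100]]'
python3 - <<'E'
from h import *
from fit import *
im,d=r.capture("scene");P=cloud("scene",d);cv2.imwrite("pics/d.png",cv2.resize(im[150:310,340:520],None,fx=3,fy=3))
p,Q=now();T=Rt(11.4,30,-1)
print(p,R.from_matrix(Q.T@T).as_rotvec())
g=np.array([.512,.2552,.032])+.0188*T[:,0];print("to grasp",(Q.T@(g-p)*100).round(2),r.get_state()["joints"].round(1))
E
```

```text
time_s: 2.7
tcp_pos: [0.4642, 0.0637, 0.1829]
eef_rot: [6.8, 64.4, 94.4]
contact_force: [1.0, -0.5, 0.2]
gripper_width: 0.0876
time_s: 3.3
tcp_pos: [0.506, 0.244, 0.1092]
eef_rot: [0.3, 60.1, 101.6]
contact_force: [0.7, -1.1, 0.2]
gripper_width: 0.0875
[0.5061728  0.24348411 0.11013841] [-0.00201049 -0.00151408 -0.0005127 ]
to grasp [ 9.17 -0.81 -3.  ] [ 22.8  17.8 -13.3 -35.2 -57.9   7.4]
```

View pics/d.png

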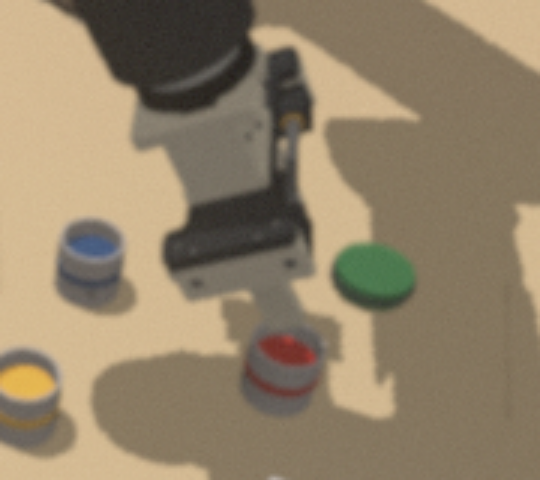

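```bash
python3 -m creep '[[0,0,0,2.2,-0.3,-0.75,100],[0,0,0,2.2,-0.3,-0.75,100],[0,0,0,2.2,-0.21,-0.75,100],[0,0,0,2.2,0,-0.75,100],[0,0,0,0.37,0,0,100],[0,0,0,0,0,0,100]]'
python3 - <<'E'
from h import *
p,Q=now();T=Rt(11.4,30,-1)
g=np.array([.512,.2552,.032])+.0188*T[:,0];print("to grasp",(Q.T@(g-p)*100).round(2),p,r.get_state()["contact_force"])
E
```

```text
time_s: 3.95
tcp_pos: [0.5104, 0.2645, 0.0169]
eef_rot: [0.0, 60.0, 101.3]
contact_force: [-0.6, 0.0, 0.1]
gripper_width: 0.0875
to grasp [ 0.1   0.03 -0.06] [0.5104285  0.26447374 0.01687805] [-0.64820348  0.00300324  0.11549906]
```

```bash
python3 -m creep '[[0,0,0,0,0,0,40],[0,0,0,0,0,0,40],[0,0,0,0,0,0,40],[0,0,0,0,0,0,40],[0,0,0,0,0,0,40],[0,0,0,0,0,0,40],[0,0,0,0,0,0,40],[0,0,0,0,0,0,40]]' 35
```

```text
time_s: 4.75
tcp_pos: [0.5106, 0.2657, 0.017]
eef_rot: [-0.1, 60.0, 101.3]
contact_force: [0.7, -0.6, 3.9]
gripper_width: 0.0494
```

```bash
cat >> h.py <<'E'
C=np.array([.532,-.220]);YAW=11.4
def W(x,y,z): a=np.radians(YAW);return np.array([C[0]+x*np.cos(a)-y*np.sin(a),C[1]+x*np.sin(a)+y*np.cos(a),z])
E
python3 - <<'E'
from h import *
p,Q=now();T=Rt(11.4,30,-1);print(p)
b=np.array([.512,.2552,0]);off=p-b;np.save("off.npy",off)
for a in ([.512,.2552,.15],W(0,-.013,.15)): a=np.array(a);print((T.T@(a-b)*100).round(2));b=a
E
```

```text
[0.51059896 0.2657058  0.01697859]
[-12.99   0.     7.5 ]
[-24.14   7.43 -41.81]
```

```bash
python3 -m creep '[[0,0,0,-1,0,0.58,40],[0,0,0,-3,0,1.73,40],[0,0,0,-3,0,1.73,40],[0,0,0,-3,0,1.73,40],[0,0,0,-3,0,1.73,40],[0,0,0,-1,0.3,-1.5,40],[0,0,0,-2,0.6,-3.5,40],[0,0,0,-2,0.6,-3.5,40]]'; python3 -m creep '[[0,0,0,-2.15,0.65,-3.7,40],[0,0,0,-2.15,0.65,-3.7,40],[0,0,0,-2.15,0.65,-3.7,40],[0,0,0,-2.15,0.65,-3.7,40],[0,0,0,-2.15,0.65,-3.7,40],[0,0,0,-2.15,0.65,-3.7,40],[0,0,0,-2.15,0.65,-3.7,40],[0,0,0,-2.1,0.65,-3.7,40]]';  python3 -m creep '[[0,0,0,-1,0.4,-2,40],[0,0,0,-1,0.3,-1.7,40],[0,0,0,0,0,0,40],[0,0,0,0,0,0,40]]'
python3 - <<'E'
from h import *
p,Q=now();off=np.load("off.npy");print(p,p-off,(Q.T@(W(0,-.013,.04)+off-p)*100).round(2), R.from_matrix(Q.T@Rt(11.4,30,-1)).as_rotvec().round(4),r.get_state()["gripper_width"])
im,d=r.capture("top");P=cloud("top",d);im2,d2=r.capture("scene")
cv2.imwrite("pics/e.png",np.hstack([cv2.resize(im[180:280,270:390],(400,333)),cv2.resize(im2[140:250,180:300],(400,333))]))
E
```

```text
time_s: 5.55
tcp_pos: [0.5139, 0.1653, 0.1682]
eef_rot: [-0.0, 60.0, 101.5]
contact_force: [0.8, 0.4, -3.0]
gripper_width: 0.0494
time_s: 6.35
tcp_pos: [0.5308, -0.1814, 0.1683]
eef_rot: [0.1, 60.0, 101.4]
contact_force: [1.8, 0.4, -3.2]
gripper_width: 0.0493
time_s: 6.75
tcp_pos: [0.5326, -0.2221, 0.1668]
eef_rot: [0.0, 60.0, 101.4]
contact_force: [-0.3, -0.1, -3.3]
gripper_width: 0.0491
[ 0.53257197 -0.22211246  0.1668289 ] [ 0.53397301 -0.23261825  0.14985031] [ 9.5  -0.06 -5.52] [-0.0013  0.0003  0.0004] 0.0491141620380757
```

View pics/e.png

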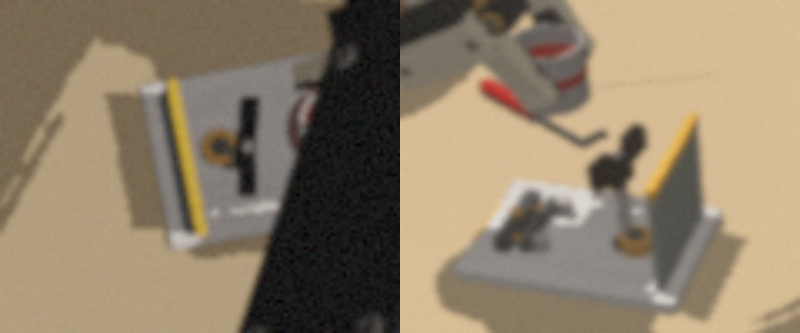

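```bash
python3 -m creep '[[0,0,0,1.5,0,-0.87,40],[0,0,0,3,-0.06,-1.73,40],[0,0,0,3,0,-1.73,40],[0,0,0,1.5,0,-0.87,40],[0,0,0,0.5,0,-0.3,40],[0,0,0,0,0,0,40],[0,0,0,0,0,0,40]]'
python3 - <<'E'
from fit import *
p,Q=now();off=np.load("off.npy");print(p-off,W(0,-.013,.04),(Q.T@(W(0,-.003,.026)+off-p)*100).round(2),r.get_state()["contact_force"])
for n in("scene","top"):
    im,d=r.capture(n);P=cloud(n,d);m=r.masks_of("bucket_red",n)
    if n=="scene": cv2.imwrite("pics/f.png",cv2.resize(im[150:260,180:300],(720,660),interpolation=2)[:600])
    for q in m[:1]:
        b=P[q["pixels"]];b=b[~np.isnan(b[:,0])];print(n,q["score"],q["rect"],np.percentile(b,[3,50,97],axis=0).round(3).tolist())
        z=b[:,2];c0=(p-off)[:2]
        for lo,hi,rr in((.083,.096,.0235),(.066,.082,.025),(.045,.062,.025)):
            w=b[(z>lo)&(z<hi)]
            w=w[np.hypot(*(w[:,:2]-c0).T)>.019]
            if len(w)>8: print(lo,circ(w[:,:2],rr,c0).round(4),len(w))
E
```

```text
time_s: 7.55
tcp_pos: [0.5343, -0.2227, 0.0585]
eef_rot: [-0.2, 60.1, 101.2]
contact_force: [0.1, 0.4, -2.9]
gripper_width: 0.0492
[ 0.53574847 -0.23322408  0.04149535] [ 0.53456955 -0.23274353  0.04      ] [1.88 0.11 0.16] [ 0.07628012  0.42985548 -2.88007608]
scene 0.7 [219.1, 183.2, 240.0, 211.2] [[0.513, -0.255, 0.048], [0.533, -0.225, 0.078], [0.557, -0.208, 0.093]]
0.083 [ 0.5364 -0.2324] 106
0.066 [ 0.5387 -0.2343] 79
0.045 [ 0.5357 -0.2339] 50
```

View pics/f.png

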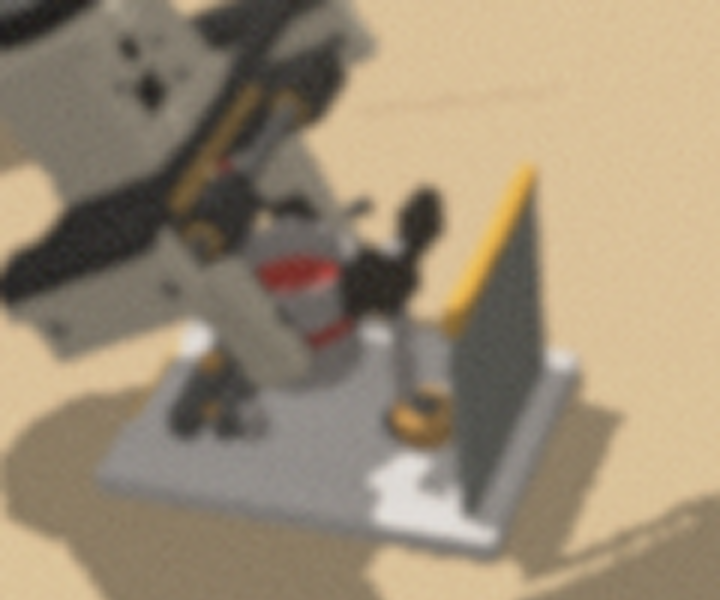

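The scene view shows the bucket upright in the fingers at crop (300,300), clear of the knob, posts and cam. The measured axis (0.536,-0.233) agrees with the kinematics.

```bash
python3 -m creep '[[0,0,0,0.47,0.05,0.42,40],[0,0,0,0.63,0.06,0.1,40],[0,0,0,0.7,0,-0.4,40],[0,0,0,0,0,0,40],[0,0,0,0,0,0,40]]'
python3 - <<'E'
from h import *
p,Q=now();off=np.load("off.npy");print(p-off,W(0,-.003,.012),(Q.T@(W(0,-.003,.012)+off-p)*100).round(2),r.get_state()["contact_force"])
E
```

```text
time_s: 8.25
tcp_pos: [0.5302, -0.2126, 0.0417]
eef_rot: [0.1, 60.0, 101.4]
contact_force: [0.1, 0.1, -2.6]
gripper_width: 0.0496
[ 0.53156581 -0.22313351  0.02474181] [ 0.53259297 -0.22294081  0.012     ] [ 1.1  -0.11 -0.64] [ 0.07692716  0.07104213 -2.55296313]
```

```bash
python3 -m creep '[[0,0,0,0.45,-0.1,-0.26,40],[0,0,0,0.35,0,-0.2,40],[0,0,0,0.17,0,-0.1,40],[0,0,0,0,0,0,40],[0,0,0,0,0,0,40]]'; python3 -m creep '[[0,0,0,0.09,0,-0.05,40],[0,0,0,0,0,0,40]]'; python3 -m creep '[[0,0,0,0.09,0,-0.05,40],[0,0,0,0,0,0,40]]'
python3 - <<'E'
from h import *
p,Q=now();off=np.load("off.npy");print(p-off,r.get_state()["contact_force"])
E
```

```text
time_s: 8.75
tcp_pos: [0.5314, -0.2125, 0.031]
eef_rot: [-0.0, 60.0, 101.3]
contact_force: [-0.6, -0.1, -3.3]
gripper_width: 0.0491
time_s: 8.95
tcp_pos: [0.5314, -0.2125, 0.03]
eef_rot: [-0.1, 60.0, 101.3]
contact_force: [-0.3, 0.9, -2.7]
gripper_width: 0.0491
time_s: 9.15
tcp_pos: [0.5315, -0.2125, 0.029]
eef_rot: [-0.1, 60.0, 101.3]
contact_force: [-0.1, -0.2, -1.8]
gripper_width: 0.0492
[ 0.53285876 -0.22300439  0.01206735] [-0.0786481  -0.20968878 -1.845937  ]
```

```bash
python3 -m creep '[[0,0,0,0.06,0,-0.035,40],[0,0,0,0,0,0,40]]'; python3 -m creep '[[0,0,0,0,0,0,60],[0,0,0,0,0,0,70],[0,0,0,0,0,0,75],[0,0,0,0,0,0,75],[0,0,0,0,0,0,75]]'
```

```text
time_s: 9.35
tcp_pos: [0.5315, -0.2125, 0.029]
eef_rot: [-0.1, 60.0, 101.3]
contact_force: [-1.3, -0.2, 4.7]
gripper_width: 0.0497
time_s: 9.85
tcp_pos: [0.5314, -0.2125, 0.0282]
eef_rot: [-0.0, 60.0, 101.3]
contact_force: [-1.1, 0.4, -0.2]
gripper_width: 0.0658
```

```bash
python3 -m creep '[[0,0,0,-1,0,0,75],[0,0,0,-3,0,0,75],[0,0,0,-4,0,0,75],[0,0,0,-4,0,0,75],[0,0,0,-4,0,0,75],[0,0,0,0,0,0,75]]'
python3 - <<'E'
from fit import *
p,Q=now();print(p,r.get_state()["joints"].round(1))
im,d=r.capture("scene");P=cloud("scene",d);np.save("scene2.npy",P);im2,d2=r.capture("top")
cv2.imwrite("pics/g.png",np.hstack([cv2.resize(im[150:260,180:300],(400,367)),cv2.resize(im2[180:280,270:390],(400,367))]))
m=r.masks_of("bucket_red","scene")[0]["pixels"];b=P[m];b=b[~np.isnan(b[:,0])];z=b[:,2]
for lo,hi,rr in((.056,.068,.0235),(.04,.055,.025),(.016,.032,.025)):
    w=b[(z>lo)&(z<hi)];c0=W(0,-.003,0)[:2];w=w[np.hypot(*(w[:,:2]-c0).T)>.019]
    if len(w)>8: print(lo,circ(w[:,:2],rr,c0).round(4),len(w))
for n,P in(("scene",P),("top",cloud("top",d2))):
    k=pts(n,"wing_knob",P);k=k[(k[:,2]>.095)&(k[:,2]<.118)];a=np.radians(YAW);l=(k[:,:2]-C)@np.array([[np.cos(a),-np.sin(a)],[np.sin(a),np.cos(a)]]);l=l[l[:,1]<.055]
    v=np.linalg.svd(l-l.mean(0))[2][0];print(n,len(l),np.percentile(l,[3,50,97],axis=0).round(4).tolist(),np.arctan(v[1]/v[0]).round(3))
K=W(0,.0305,.19);print("K",K)
for f in(1,-1):
    T=Rt(88.8,0,f);w=R.from_matrix(Q.T@T).as_rotvec();print(f,w)
    plan(p,Q,K,T,int(np.ceil(np.linalg.norm(w)/.14)))
E
```

```text
time_s: 10.45
tcp_pos: [0.549, -0.2952, 0.1726]
eef_rot: [-0.8, 60.5, 100.6]
contact_force: [0.2, -0.2, 1.1]
gripper_width: 0.0656
[ 0.54904329 -0.29520925  0.17262812] [-25.8  31.4  14.1 -23.3 -91.2  40.6]
0.056 [ 0.5334 -0.2222] 101
0.04 [ 0.5325 -0.2222] 151
0.016 [ 0.5322 -0.2231] 93
scene 165 [[-0.0283, 0.02], [0.0027, 0.0307], [0.0303, 0.0398]] -0.231
top 160 [[-0.03, 0.0228], [-0.0025, 0.0308], [0.0278, 0.0403]] -0.22
K [ 0.52597145 -0.19010173  0.19      ]
1 [ 1.74613727  0.37476733 -0.45523914]
rotvec total [ 1.746  0.375 -0.455] per row [ 0.1247  0.0268 -0.0325]
[0.27, 0.01, 0.73]
[0.25, 0.11, 0.73]
[0.22, 0.21, 0.72]
[0.2, 0.31, 0.69]
[0.17, 0.4, 0.65]
[0.14, 0.48, 0.6]
[0.1, 0.55, 0.54]
[0.07, 0.62, 0.47]
[0.04, 0.67, 0.39]
[0.01, 0.72, 0.3]
[-0.02, 0.75, 0.21]
[-0.05, 0.77, 0.11]
[-0.08, 0.77, 0.02]
[-0.1, 0.77, -0.08]
-1 [-1.31899308  0.4292034   0.35333388]
rotvec total [-1.319  0.429  0.353] per row [-0.1199  0.039   0.0321]
[0.34, 0.02, 0.93]
[0.31, -0.11, 0.94]
[0.26, -0.23, 0.93]
[0.22, -0.34, 0.9]
[0.17, -0.46, 0.86]
[0.12, -0.56, 0.81]
[0.07, -0.66, 0.74]
[0.02, -0.74, 0.66]
[-0.02, -0.82, 0.56]
[-0.07, -0.88, 0.46]
[-0.12, -0.92, 0.35]
```

View pics/g.png

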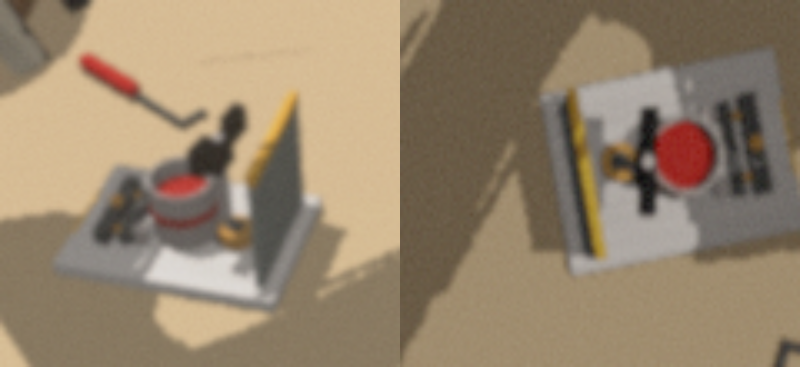

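The bucket stands upright in the nest with its axis at (0.5327,-0.2225), 1 mm from the nest point. Now to the knob.

```bash
python3 -m creep '[[-0.12,0.039,0.0321,0.34,0.02,0.93,26],[-0.12,0.039,0.0321,0.31,-0.11,0.94,26],[-0.12,0.039,0.0321,0.26,-0.23,0.93,26],[-0.12,0.039,0.0321,0.22,-0.34,0.9,26],[-0.12,0.039,0.0321,0.17,-0.46,0.86,26],[-0.12,0.039,0.0321,0.12,-0.56,0.81,26],[-0.12,0.039,0.0321,0.07,-0.66,0.74,26],[-0.12,0.039,0.0321,0.02,-0.74,0.66,26]]'; python3 -m creep '[[-0.12,0.039,0.0321,-0.02,-0.82,0.56,26],[-0.12,0.039,0.0321,-0.07,-0.88,0.46,26],[-0.12,0.039,0.0321,-0.12,-0.92,0.35,26],[0,0,0,0,0,0,26],[0,0,0,0,0,0,26],[0,0,0,0,0,0,26]]'
cat > k.py <<'E'
from h import *
import sys
z=float(sys.argv[1]);p,Q=now();T=Rt(88.8,0,-1);K=W(0,.0305,z)
print(p,"rot",R.from_matrix(Q.T@T).as_rotvec().round(4),"shift",(Q.T@(K-p)*100).round(2),r.get_state()["joints"].round(1),r.get_state()["gripper_width"],r.get_state()["moment"].round(3),r.get_state()["contact_force"].round(2))
E
python3 k.py .125
```

```text
time_s: 11.5
tcp_pos: [0.5299, -0.2135, 0.1795]
eef_rot: [-28.3, 80.8, 130.3]
contact_force: [-0.7, 1.3, -0.5]
gripper_width: 0.023
time_s: 12.1
tcp_pos: [0.5241, -0.1858, 0.1849]
eef_rot: [-39.9, 89.4, 139.0]
contact_force: [1.2, -0.9, 0.1]
gripper_width: 0.0229
[ 0.52405739 -0.18582721  0.18493671] rot [0.0008 0.0086 0.0072] shift [ 5.99  0.47 -0.25] [  0.3  11.6 -17.3  -0.5 -61.6  88.7] 0.02291669759049567 [-0.101  0.131 -0.052] [ 1.15 -0.91  0.1 ]
```

```bash
python3 -m creep '[[0,0.0086,0.0072,1.5,0.2,-0.1,26],[0,0,0,2,0.2,-0.1,26],[0,0,0,1.7,0.07,-0.05,26],[0,0,0,0.4,0,0,26],[0,0,0,0.3,0,0,26],[0,0,0,0,0,0,26],[0,0,0,0,0,0,26]]'; python3 k.py .082
python3 - <<'E'
from h import *
im,_=r.capture("scene");im2,_=r.capture("top")
cv2.imwrite("pics/i.png",np.hstack([cv2.resize(im[150:240,200:290],(400,400),interpolation=2),cv2.resize(im2[180:270,290:380],(400,400),interpolation=2)]))
E
```

```text
time_s: 12.8
tcp_pos: [0.5269, -0.1906, 0.127]
eef_rot: [166.8, 89.9, -14.3]
contact_force: [0.0, 0.6, 0.6]
gripper_width: 0.0225
[ 0.52688639 -0.19064612  0.12702213] rot [ 0.0018 -0.0021 -0.0005] shift [ 4.5  -0.05  0.1 ] [  0.1  14.7 -21.8   0.  -53.4  88.7] 0.022510666438281 [-0.065  0.172 -0.037] [0.04 0.65 0.57]
```

View pics/i.png

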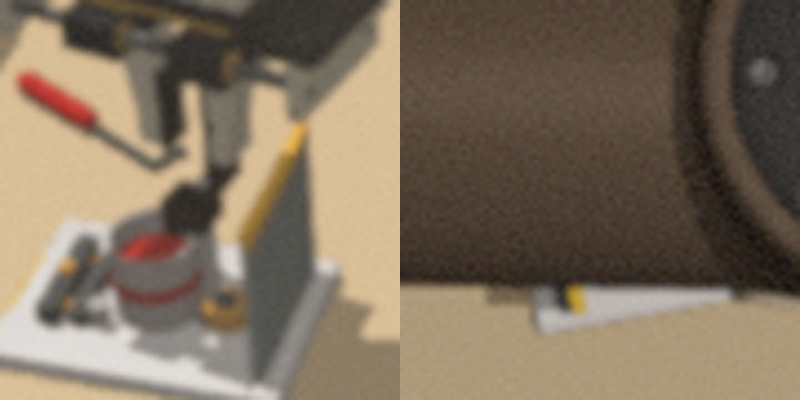

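```bash
python3 -m creep '[[0,0,0,1.5,-0.05,0.1,26],[0,0,0,0.5,0,0,26],[0,0,0,0,0,0,26]]'; python3 -m creep '[[0,0,0,0.8,0,0,26],[0,0,0,0,0,0,26]]'; python3 -m creep '[[0,0,0,0.8,0,0,26],[0,0,0,0.8,0,0,26],[0,0,0,0,0,0,26],[0,0,0,0,0,0,26]]'; python3 k.py .082
```

```text
time_s: 13.2
tcp_pos: [0.5249, -0.1899, 0.106]
eef_rot: [87.1, 90.0, -93.9]
contact_force: [-0.2, 0.1, -0.0]
gripper_width: 0.0227
time_s: 13.4
tcp_pos: [0.525, -0.1899, 0.0977]
eef_rot: [142.7, 90.0, -38.4]
contact_force: [0.4, -0.0, 0.3]
gripper_width: 0.0229
time_s: 13.8
tcp_pos: [0.5252, -0.19, 0.082]
eef_rot: [124.5, 90.0, -56.6]
contact_force: [0.4, -0.1, 0.0]
gripper_width: 0.0228
[ 0.52524593 -0.18999823  0.08196155] rot [ 0.0022 -0.0003 -0.0005] shift [-0.    0.01 -0.07] [  0.2  17.6 -24.8   0.  -47.6  88.7] 0.022793170452068235 [-0.051  0.122 -0.02 ] [ 0.41 -0.09  0.02]
```

```bash
python3 -m creep '[[0,0,0,0,0,0,5],[0,0,0,0,0,0,5],[0,0,0,0,0,0,5],[0,0,0,0,0,0,5]]' 30;python3 -m creep '[[0,0,0,0,0,0,5],[0,0,0,0,0,0,5]]';  python3 k.py .082
```

```text
time_s: 14.2
tcp_pos: [0.5256, -0.1909, 0.0826]
eef_rot: [136.8, 89.9, -44.3]
contact_force: [0.1, -6.3, -1.8]
gripper_width: 0.0098
time_s: 14.4
tcp_pos: [0.5256, -0.1909, 0.0826]
eef_rot: [137.2, 89.9, -43.9]
contact_force: [0.8, -5.7, -2.2]
gripper_width: 0.0101
[ 0.52560797 -0.19086389  0.0826081 ] rot [ 0.0022 -0.0016 -0.0015] shift [ 0.06 -0.08 -0.03] [  0.2  17.5 -24.8   0.1 -47.6  88.7] 0.010074369134757398 [-2.203 -0.142 -0.014] [ 0.8  -5.69 -2.18]
```

```bash
cat > m.py <<'E'
from h import *
s=r.get_state();Q=R.from_euler("xyz",s["eef_rot"],degrees=True).as_matrix();j=-Q[:,1]
a=np.degrees(np.arctan2(j[1],j[0]))-90;cw=np.radians((YAW-a)%360)
L=f"{s['time_s']:.2f} cw {cw:.4f} Mz {s['moment'][2]:.3f} F {s['contact_force'].round(1)} p {(s['tcp_pos']*1000).round(1)} Ftool {(Q.T@s['contact_force']).round(1)}"
print(L);open("log.txt","a").write(L+"\n")
E
python3 -m creep '[[0,0,0,-0.05,0.09,0,5],[0,0,0,0,0,0,5]]' >/dev/null; python3 m.py
python3 -m creep '[[0.05,0,0,0,0,0,5]]' >/dev/null; python3 m.py
python3 -m creep '[[0.05,0,0,0,0,0,5]]' >/dev/null; python3 m.py
python3 -m creep '[[0.05,0,0,0,0,0,5]]' >/dev/null; python3 m.py
python3 -m creep '[[0.05,0,0,0,0,0,5]]' >/dev/null; python3 m.py
python3 -m creep '[[0.05,0,0,0,0,0,5]]' >/dev/null; python3 m.py
python3 -m creep '[[0.05,0,0,0,0,0,5]]' >/dev/null; python3 m.py
```

```text
14.60 cw 0.2180 Mz -0.018 F [ 3.1 -1.2 -6.2] p [ 525.6 -190.9   82.6] Ftool [ 6.2  1.2 -3.1]
14.70 cw 0.2679 Mz 0.250 F [ 1.2 -2.5 -5.3] p [ 525.6 -190.9   82.6] Ftool [ 5.3  2.4 -1.4]
14.80 cw 0.3194 Mz 0.174 F [ 2.4 -2.4 -5.6] p [ 525.6 -190.9   82.6] Ftool [ 5.6  2.1 -2.7]
14.90 cw 0.3695 Mz 0.284 F [ 1.9 -2.  -5.8] p [ 525.6 -190.8   82.7] Ftool [ 5.8  1.7 -2.2]
15.00 cw 0.4194 Mz 0.185 F [ 2.2 -1.3 -5.7] p [ 525.6 -190.8   82.7] Ftool [ 5.7  0.8 -2.5]
15.10 cw 0.4694 Mz 0.252 F [ 2.4 -1.1 -5.2] p [ 525.6 -190.8   82.7] Ftool [ 5.3  0.4 -2.6]
15.20 cw 0.5195 Mz 0.223 F [ 2.3 -1.5 -5. ] p [ 525.6 -190.8   82.6] Ftool [ 5.   0.7 -2.7]
```

```bash
python3 -m creep '[[0.05,0,0,0.04,0,0,5]]' >/dev/null; python3 m.py
python3 -m creep '[[0.05,0,0,0,0,0,5]]' >/dev/null; python3 m.py
python3 -m creep '[[0.05,0,0,0,0,0,5]]' >/dev/null; python3 m.py
python3 -m creep '[[0.05,0,0,0,0,0,5]]' >/dev/null; python3 m.py
python3 -m creep '[[0.05,0,0,0,0,0,5]]' >/dev/null; python3 m.py
python3 -m creep '[[0.05,0,0,0,0,0,5]]' >/dev/null; python3 m.py
python3 -m creep '[[0.05,0,0,0,0,0,5]]' >/dev/null; python3 m.py
python3 -m creep '[[0.05,0,0,0,0,0,5]]' >/dev/null; python3 m.py
python3 -m creep '[[0.03,0,0,0,0,0,5]]' >/dev/null; python3 m.py
python3 -m creep '[[0.03,0,0,0,0,0,5]]' >/dev/null; python3 m.py
python3 -m creep '[[0.02,0,0,0,0,0,5]]' >/dev/null; python3 m.py
python3 -m creep '[[0.02,0,0,0,0,0,5]]' >/dev/null; python3 m.py
python3 -m creep '[[0.02,0,0,0,0,0,5]]' >/dev/null; python3 m.py
python3 -m creep '[[0.02,0,0,0,0,0,5]]' >/dev/null; python3 m.py
```

```text
15.30 cw 0.5693 Mz 0.140 F [ 0.8 -0.1  0.9] p [ 525.6 -190.8   82.6] Ftool [-0.9 -0.2 -0.8]
15.40 cw 0.6193 Mz 0.195 F [ 1.  -0.3 -2.6] p [ 525.6 -190.7   82.6] Ftool [ 2.6 -0.1 -1.1]
15.50 cw 0.6693 Mz 0.191 F [ 1.2 -0.9 -1.4] p [ 525.6 -190.7   82.6] Ftool [ 1.4  0.3 -1.5]
15.60 cw 0.7193 Mz 0.211 F [ 0.7  0.4 -2.2] p [ 525.6 -190.7   82.6] Ftool [ 2.2 -0.7 -0.4]
15.70 cw 0.7693 Mz 0.245 F [ 0.7 -0.1 -2.4] p [ 525.7 -190.7   82.6] Ftool [ 2.4 -0.3 -0.7]
15.80 cw 0.8192 Mz 0.185 F [ 1.8 -1.  -3.4] p [ 525.7 -190.6   82.6] Ftool [ 3.4 -0.2 -2. ]
15.90 cw 0.8693 Mz 0.235 F [ 1.6  0.4 -2.1] p [ 525.7 -190.6   82.6] Ftool [ 2.1 -1.3 -1. ]
16.00 cw 0.9192 Mz 0.183 F [ 0.9 -0.1 -2.6] p [ 525.7 -190.6   82.6] Ftool [ 2.6 -0.5 -0.8]
16.10 cw 0.9490 Mz 0.240 F [ 1.   0.7 -0.6] p [ 525.7 -190.6   82.6] Ftool [ 0.6 -1.2 -0.2]
16.20 cw 0.9787 Mz 0.202 F [ 1.4  1.5 -1.6] p [ 525.7 -190.6   82.6] Ftool [ 1.6 -2.1  0.1]
16.30 cw 0.9988 Mz 0.229 F [ 1.4  2.  -0.3] p [ 525.7 -190.6   82.6] Ftool [ 0.3 -2.4  0.4]
16.40 cw 1.0187 Mz 0.246 F [ 1.7  4.3 -0.3] p [ 525.8 -190.6   82.6] Ftool [ 0.3 -4.2  1.9]
16.50 cw 1.0389 Mz 0.198 F [ 1.9  3.8 -0.1] p [ 525.8 -190.6   82.6] Ftool [ 0.1 -3.9  1.5]
16.60 cw 1.0591 Mz 0.181 F [2.6 4.5 1. ] p [ 525.7 -190.6   82.6] Ftool [-1.  -4.9  1.7]
```

```bash
python3 -m creep '[[0.02,0,0,0,0,0,5]]' >/dev/null; python3 m.py
python3 -m creep '[[0.02,0,0,0,0,0,5]]' >/dev/null; python3 m.py
python3 -m creep '[[0.02,0,0,0,0,0,5]]' >/dev/null; python3 m.py
python3 -m creep '[[0.02,0,0,0,0,0,5]]' >/dev/null; python3 m.py
python3 -m creep '[[0.02,0,0,0,0,0,5]]' >/dev/null; python3 m.py
python3 -m creep '[[0.02,0,0,0,0,0,5]]' >/dev/null; python3 m.py
python3 -m creep '[[0.02,0,0,0,0,0,5]]' >/dev/null; python3 m.py
python3 -m creep '[[0.02,0,0,0,0,0,5]]' >/dev/null; python3 m.py
python3 -m creep '[[0.02,0,0,0,0,0,5]]' >/dev/null; python3 m.py
python3 -m creep '[[0.02,0,0,0,0,0,5]]' >/dev/null; python3 m.py
python3 - <<'E'
from fit import *
for i in range(3):
    im,d=r.capture("scene");P=cloud("scene",d);m=r.masks_of("bucket_red","scene")[0]["pixels"];b=P[m];b=b[~np.isnan(b[:,0])];z=b[:,2];c0=W(0,-.006,0)[:2]
    w=b[(z>.016)&(z<.055)];w=w[np.hypot(*(w[:,:2]-c0).T)>.019];c=circ(w[:,:2],.025,c0);a=np.radians(YAW)
    print("bucket local mm",((c-C)@np.array([[np.cos(a),-np.sin(a)],[np.sin(a),np.cos(a)]])*1000).round(1),len(w))
E
```

```text
16.70 cw 1.0792 Mz 0.228 F [2.2 4.9 0.9] p [ 525.8 -190.6   82.6] Ftool [-0.9 -4.8  2.3]
16.80 cw 1.0992 Mz 0.274 F [2.2 4.7 0.2] p [ 525.8 -190.6   82.6] Ftool [-0.2 -4.7  2.3]
16.90 cw 1.1192 Mz 0.171 F [2.8 5.7 0.6] p [ 525.8 -190.6   82.6] Ftool [-0.6 -5.7  2.8]
17.00 cw 1.1392 Mz 0.207 F [1.2 6.1 0.3] p [ 525.8 -190.6   82.6] Ftool [-0.3 -4.6  4.2]
17.10 cw 1.1592 Mz 0.261 F [2.4 5.  0.6] p [ 525.8 -190.6   82.6] Ftool [-0.6 -4.8  2.7]
17.20 cw 1.1792 Mz 0.180 F [1.4 4.9 0.7] p [ 525.8 -190.5   82.6] Ftool [-0.7 -3.9  3.2]
17.30 cw 1.1992 Mz 0.245 F [2.6 6.1 0.5] p [ 525.8 -190.6   82.6] Ftool [-0.5 -5.5  3.7]
17.40 cw 1.2191 Mz 0.179 F [1.9 5.5 1.1] p [ 525.9 -190.5   82.6] Ftool [-1.1 -4.5  3.7]
17.50 cw 1.2391 Mz 0.205 F [2.7 6.  0.1] p [ 525.9 -190.5   82.6] Ftool [-0.  -5.4  3.8]
17.60 cw 1.2591 Mz 0.290 F [2.7 5.9 0.7] p [ 525.9 -190.5   82.6] Ftool [-0.7 -5.3  3.8]
bucket local mm [-1.3 -7.2] 294
bucket local mm [-1.3 -7.3] 297
bucket local mm [-1.4 -7.2] 290
```

```bash
cat > b.py <<'E'
from fit import *
o=[]
for i in range(3):
    im,d=r.capture("scene");P=cloud("scene",d);m=r.masks_of("bucket_red","scene")[0]["pixels"];b=P[m];b=b[~np.isnan(b[:,0])];z=b[:,2];c0=W(0,-.006,0)[:2]
    w=b[(z>.016)&(z<.055)];w=w[np.hypot(*(w[:,:2]-c0).T)>.019];c=circ(w[:,:2],.025,c0);a=np.radians(YAW)
    o.append((c-C)@np.array([[np.cos(a),-np.sin(a)],[np.sin(a),np.cos(a)]])*1000)
print("bucket local mm",np.mean(o,0).round(2))
E
python3 -m creep '[[0.02,0,0,0,0,0,5]]' >/dev/null; python3 m.py
python3 -m creep '[[0.02,0,0,0,0,0,5]]' >/dev/null; python3 m.py
python3 -m creep '[[0.02,0,0,0,0,0,5]]' >/dev/null; python3 m.py
python3 -m creep '[[0.02,0,0,0,0,0,5]]' >/dev/null; python3 m.py
python3 -m creep '[[0.02,0,0,0,0,0,5]]' >/dev/null; python3 m.py
python3 b.py
python3 -m creep '[[0.02,0,0,0,0,0,5]]' >/dev/null; python3 m.py
python3 -m creep '[[0.02,0,0,0,0,0,5]]' >/dev/null; python3 m.py
python3 -m creep '[[0.02,0,0,0,0,0,5]]' >/dev/null; python3 m.py
python3 -m creep '[[0.02,0,0,0,0,0,5]]' >/dev/null; python3 m.py
python3 -m creep '[[0.02,0,0,0,0,0,5]]' >/dev/null; python3 m.py
python3 b.py
```

```text
18.00 cw 1.2785 Mz 0.128 F [2.1 5.3 0.4] p [ 525.9 -190.5   82.6] Ftool [-0.3 -4.3  3.7]
18.10 cw 1.2991 Mz 0.251 F [1.8 5.7 0.5] p [ 525.9 -190.5   82.6] Ftool [-0.5 -4.2  4.2]
18.20 cw 1.3192 Mz 0.195 F [ 3.4  5.3 -0.2] p [ 525.9 -190.5   82.6] Ftool [ 0.2 -5.3  3.3]
18.30 cw 1.3392 Mz 0.187 F [2.8 5.2 0.6] p [ 525.9 -190.5   82.6] Ftool [-0.6 -4.7  3.6]
18.40 cw 1.3592 Mz 0.213 F [ 1.6  6.1 -0.1] p [ 525.9 -190.5   82.6] Ftool [ 0.1 -3.9  4.9]
bucket local mm [-1.47 -8.17]
18.80 cw 1.3785 Mz 0.164 F [ 2.7  5.  -0. ] p [ 525.9 -190.5   82.6] Ftool [ 0.  -4.4  3.6]
18.90 cw 1.3992 Mz 0.272 F [ 1.8  5.5 -0.3] p [ 525.9 -190.5   82.6] Ftool [ 0.3 -3.7  4.5]
19.00 cw 1.4191 Mz 0.253 F [2.9 5.7 0.4] p [ 525.9 -190.5   82.6] Ftool [-0.4 -4.7  4.3]
19.10 cw 1.4391 Mz 0.246 F [3.2 5.7 0.5] p [ 526.  -190.5   82.6] Ftool [-0.5 -4.9  4.4]
19.20 cw 1.4591 Mz 0.219 F [ 2.8  6.3 -0.5] p [ 525.9 -190.5   82.6] Ftool [ 0.5 -4.6  5.1]
bucket local mm [-1.6  -9.11]
```

```bash
python3 -m creep '[[0.02,0,0,0,0,0,5]]' >/dev/null; python3 m.py
python3 -m creep '[[0.02,0,0,0,0,0,5]]' >/dev/null; python3 m.py
python3 -m creep '[[0.02,0,0,0,0,0,5]]' >/dev/null; python3 m.py
python3 -m creep '[[0.02,0,0,0,0,0,5]]' >/dev/null; python3 m.py
python3 -m creep '[[0.02,0,0,0,0,0,5]]' >/dev/null; python3 m.py
python3 b.py
```

```text
19.60 cw 1.4784 Mz 0.222 F [2.5 6.1 0. ] p [ 526.  -190.5   82.6] Ftool [-0.  -4.2  5.2]
19.70 cw 1.4991 Mz 0.270 F [2.3 6.2 0.4] p [ 526.  -190.5   82.6] Ftool [-0.4 -3.9  5.3]
19.80 cw 1.5191 Mz 0.266 F [2.9 5.4 0.3] p [ 526.  -190.5   82.6] Ftool [-0.3 -4.1  4.5]
19.90 cw 1.5391 Mz 0.282 F [ 2.8  6.2 -0.5] p [ 526.  -190.4   82.6] Ftool [ 0.5 -4.1  5.4]
20.00 cw 1.5590 Mz 0.322 F [2.2 5.1 0.4] p [ 526.  -190.4   82.6] Ftool [-0.4 -3.2  4.6]Traceback (most recent call last):
  File "b.py", line 4, in <module>
    im,d=r.capture("scene");P=cloud("scene",d);m=r.masks_of("bucket_red","scene")[0]["pixels"];b=P[m];b=b[~np.isnan(b[:,0])];z=b[:,2];c0=W(0,-.006,0)[:2]
                                                 ~~~~~~~~~~~~~~~~~~~~~~~~~~~~~~~~^^^
IndexError: list index out of range
```

```bash
cat > hf.py <<'E'
import re,numpy as np
from scipy.optimize import least_squares
d=np.array([[float(x) for x in re.search(r"cw ([\d.]+) Mz (\S+)",l).groups()] for l in open("log.txt")]);d=d[(d[:,0]>.25)]
f=lambda t:t[0]+.6*np.maximum(d[:,0]-t[1],0)-d[:,1]
o=least_squares(f,[.21,1.45],loss="soft_l1",f_scale=.03);c=np.linalg.inv(o.jac.T@o.jac)*np.var(o.fun)
print("base,contact",o.x.round(3),"sd",np.sqrt(np.diag(c)).round(3),"N now",(60*(d[-1,0]-o.x[1])).round(1),"by torque last4",((d[-4:,1].mean()-o.x[0])/.01).round(1))
E
python3 hf.py
python3 -m creep '[[0.01,0,0,0,0,0,5]]' >/dev/null; python3 m.py
python3 -m creep '[[0.01,0,0,0,0,0,5]]' >/dev/null; python3 m.py
python3 -m creep '[[0.01,0,0,0,0,0,5]]' >/dev/null; python3 m.py
python3 -m creep '[[0.01,0,0,0,0,0,5]]' >/dev/null; python3 m.py
python3 hf.py;python3 b.py
```

```text
base,contact [0.213 1.42 ] sd [0.009 0.032] N now 8.4 by torque last4 7.2
20.30 cw 1.5683 Mz 0.281 F [ 2.5  6.  -0.6] p [ 526.  -190.4   82.6] Ftool [ 0.6 -3.6  5.4]
20.40 cw 1.5786 Mz 0.262 F [2.8 5.8 0. ] p [ 526.  -190.4   82.6] Ftool [ 0.  -3.9  5.1]
20.50 cw 1.5886 Mz 0.283 F [3.  5.9 0.5] p [ 526.  -190.4   82.6] Ftool [-0.5 -4.   5.3]
20.60 cw 1.5986 Mz 0.284 F [ 2.6  5.6 -0.2] p [ 526.  -190.4   82.6] Ftool [ 0.3 -3.5  5. ]
base,contact [0.215 1.45 ] sd [0.009 0.027] N now 8.9 by torque last4 6.3
bucket local mm [ -1.13 -10.22]
```

```bash
python3 -m creep '[[0.015,0,0,0,0,0,5]]' >/dev/null; python3 m.py
python3 -m creep '[[0.015,0,0,0,0,0,5]]' >/dev/null; python3 m.py
python3 -m creep '[[0.015,0,0,0,0,0,5]]' >/dev/null; python3 m.py
python3 -m creep '[[0.01,0,0,0,0,0,5]]' >/dev/null; python3 m.py
python3 hf.py;python3 b.py
```

```text
21.00 cw 1.6132 Mz 0.266 F [ 3.2  5.8 -0.2] p [ 526.  -190.4   82.6] Ftool [ 0.2 -4.   5.3]
21.10 cw 1.6287 Mz 0.294 F [3.1 6.2 0. ] p [ 526.  -190.4   82.6] Ftool [-0.  -3.9  5.8]
21.20 cw 1.6438 Mz 0.347 F [3.2 5.5 0.4] p [ 526.1 -190.4   82.6] Ftool [-0.4 -3.8  5.1]
21.30 cw 1.6537 Mz 0.327 F [ 2.9  5.4 -0.7] p [ 526.1 -190.4   82.6] Ftool [ 0.7 -3.5  5.1]
base,contact [0.215 1.458] sd [0.009 0.024] N now 11.8 by torque last4 9.4
bucket local mm [ -1.11 -10.61]
```

```bash
python3 -m creep '[[0.01,0,0,0,0,0,5]]' >/dev/null; python3 m.py
python3 -m creep '[[0.01,0,0,0,0,0,5]]' >/dev/null; python3 m.py
python3 hf.py
python3 -m creep '[[0,0,0,0,0,0,5],[0,0,0,0,0,0,5]]' >/dev/null; python3 m.py
python3 -m creep '[[0,0,0,0,0,0,15],[0,0,0,0,0,0,26],[0,0,0,0,0,0,30],[0,0,0,0,0,0,30],[0,0,0,0,0,0,30]]'
python3 m.py
```

```text
21.70 cw 1.6632 Mz 0.312 F [2.5 5.3 0.4] p [ 526.  -190.4   82.6] Ftool [-0.4 -3.   5. ]
21.80 cw 1.6735 Mz 0.322 F [ 2.3  5.1 -0.8] p [ 526.1 -190.4   82.6] Ftool [ 0.8 -2.7  4.9]
base,contact [0.215 1.465] sd [0.008 0.024] N now 12.5 by torque last4 11.2
22.00 cw 1.6732 Mz 0.348 F [3.2 5.1 0.9] p [ 526.1 -190.4   82.6] Ftool [-0.9 -3.7  4.8]
time_s: 22.5
tcp_pos: [0.5252, -0.191, 0.0824]
eef_rot: [-127.5, 89.9, -32.0]
contact_force: [0.6, -0.0, -0.7]
gripper_width: 0.0259
22.50 cw 1.6731 Mz -0.009 F [ 0.6 -0.  -0.7] p [ 525.2 -191.    82.4] Ftool [ 0.7 -0.6 -0.1]
```

```bash
python3 -m creep '[[0,0,0,-0.6,0,0,30],[0,0,0,-1.5,0,0,30],[0,0,0,-2.5,0,0,30],[0,0,0,-3,0,0,30],[0,0,0,-4,0,0,30],[0,0,0,-4,0,0,30],[0,0,0,-1,0,0,30],[0,0,0,0,0,0,30]]'; python3 b.py
python3 - <<'E'
from fit import *
for i in range(3):
    im,d=r.capture("scene");P=cloud("scene",d);k=pts("scene","wing_knob",P);k=k[(k[:,2]>.092)&(k[:,2]<.118)];a=np.radians(YAW);l=(k[:,:2]-C)@np.array([[np.cos(a),-np.sin(a)],[np.sin(a),np.cos(a)]]);l=l[np.hypot(l[:,0],l[:,1]-.03)<.034]
    v=np.linalg.svd(l-l.mean(0))[2][0];print(len(l),np.percentile(l,[3,50,97],axis=0).round(4).tolist(),"cw",(-np.arctan2(v[1],v[0])%np.pi).round(3))
im2,_=r.capture("top");print(r.get_state()["contact_force"])
cv2.imwrite("pics/j.png",np.hstack([cv2.resize(im[130:330,170:470],(500,333)),cv2.resize(im[160:250,190:270],(296,333),interpolation=2)]))
E
```

```text
time_s: 23.3
tcp_pos: [0.5262, -0.1909, 0.251]
eef_rot: [-102.6, 89.7, -7.0]
contact_force: [1.0, -0.2, -0.4]
gripper_width: 0.0261
bucket local mm [ -0.98 -10.6 ]
211 [[-0.0059, -0.001], [0.0026, 0.0285], [0.0073, 0.0599]] cw 1.655
211 [[-0.0053, 0.0001], [0.0027, 0.0292], [0.0074, 0.0603]] cw 1.66
214 [[-0.0056, 0.0], [0.0026, 0.0284], [0.0069, 0.0599]] cw 1.665
[-0.22858439 -0.68302797 -0.48154103]
```

View pics/j.png

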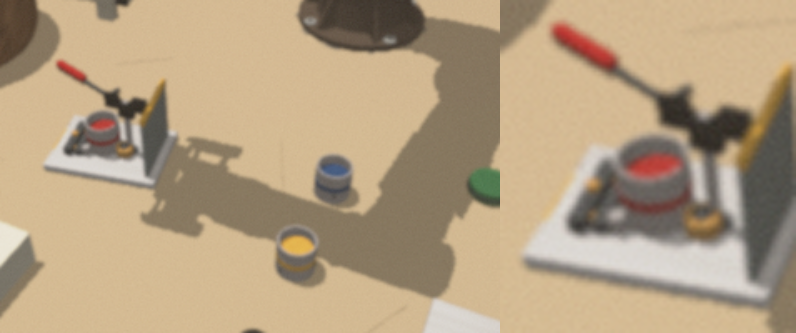

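The view shows the bucket upright against the posts and cam, the wings turned, and the gripper clear. Handing in.

```bash
python3 -c "
from plant import r
print(r.close_job())"
```

```text
the job is handed in; nothing more can be done
None
```

I stood the red bucket in the cradle, let go of it, then turned the knob clockwise until the cam held the bucket against the posts. I let go of the knob and handed the job in at about 23.5 s. `close_job` gave no verdict.

- **Placing:** after release the bucket stood upright, about 1 mm from the nest point.
- **Clamping:** I turned the knob to 1.673 rad clockwise. Torque began to rise at about 1.465 ± 0.024 rad. That gives a squeeze of about 12.5 N by angle, or about 11 N by torque, just before release. At these estimates it stayed well below 25 N. I aimed slightly above 10 N to allow for easing.
- **After release:** the camera put the knob at 1.655–1.665 rad, so it eased only slightly. The bucket is upright at cradle y of about −10.6 mm. I did not re-grip the knob to measure the remaining force; I estimate 8–12 N.
- **Clearance:** no contact showed at the side panel and the gripper is well clear. The blue and yellow buckets, hex key and magnifier still stand where they were in the last picture, judged by eye; I did not check the round knob.

**Disagreements:**
- The torque and angle estimates of the squeeze differed by 1–3 N because the torque readings are noisy.
- The bucket's cradle x read −1.0 mm instead of 0, which is within the camera calibration.
- One bucket detection failed during the turn; the repeat worked.

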